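# Lock a telescopic probe leg at its length mark

### The job

On the grey setting-up board, press the yellow hinged tube cover down until it clicks shut and stays shut by itself, and take the hand off it. Then push the sliding leg out by its cross bar until the red pointer stands over the white line of the green index, and, with the leg held there against its return spring and not before, swing the red cam lever closed fully against the leg. Finish while holding: keep lever and leg squeezed together between the fingers with the pointer on the line, do not let go, and leave the cover shut and the screwdriver, sieve ring and jar alone.

Things in the scene. Friction and masses are not known exactly. Their poses are not given: they have to be found in the camera images.
- jig: Fixed grey board 410 x 180 x 12 mm lying on the bench. Origin: centre of its underside, at bench height. Its x axis is the direction in which the leg slides out; z up. Along x, 55 mm above the bench, runs a fixed aluminium tube, 36 mm thick, from x = -190 to -30 mm; the sliding leg comes out of its mouth at +x.
- cover (a joint): Opening angle of the yellow cover (rad): 0 shut, about 0.78 as it stands open. Plate 50 mm along x, 66 mm wide, 5 mm thick, hinged on the tube's -y side about an axis along the board's x; shut it lies level over the tube, its top 79 mm above the bench. A spring holds it open; pressing takes about 5 N; below about 0.3 rad it snaps shut and stays.
- cover_hinge (a point): On the cover's hinge axis, at mid-length: x = -120, y = -34, z = 72 mm in the board's frame.
- cover_plate: The yellow cover. Origin and press point: middle of its top face, 36 mm from the hinge axis (moves with the cover). Shut it is at x = -120, y = 2, z = 79 mm in the board's frame. Pressing straight down over that spot with the closed fingers shuts it.
- leg (a joint): How far the sliding leg is pushed out along the board's x (m), 0 to 0.080. A spring pulls it back to 0 whenever it is not held: about 3 N at 0, 7 N at 0.080, plus 0.8 N friction. Only the hand can hold it out: in this scene closing the lever does not stop the spring.
- bar_face (a point): Middle of the near (-x) face of the leg's steel cross bar, the face that is pushed towards +x; 55 mm above the bench on the leg's centre line, at x = 118 mm in the board's frame when joint leg = 0; moves with the leg. The bar is round, 14 mm thick, along y, reaching 55 mm to each side. Push it with one finger on each side of the lock head.
- leg_head: Black lock head of the leg, a block 98 mm long (from 99 to 1 mm behind bar_face), 16 mm thick in y, 35 to 75 mm above the bench, blue grip pad on its -y side, lever on its +y side. Origin: its centre. Moves with the leg.
- leg_pointer (a point): Tip of the red wire pointer carried on the -y end of the cross bar, 32 mm above the bench; 7 mm further along x than bar_face and 76 mm to -y.
- index: Green index block, 10 x 24 x 10 mm, fixed on the scale strip at another place every time. Origin: centre of its underside, 12 mm above the bench; axes parallel to the board's. A white line across its top marks x = 0 of its frame. The length is right when leg_pointer has the same x as the index in this frame; that is 30 to 65 mm of leg travel.
- lever (a joint): Angle of the red cam lever (rad): 0 closed, flat against the leg; 0.25 to 0.32 open at the start, swung away to +y. Stiff: it stays where it is left and takes about 3 N near its tip. Pivot: vertical axis on the leg at bar_face + (-96, +12) mm (x, y), reaches 92 mm towards +x (ending 4 mm short of bar_face), is 8 mm thick and stands 41 to 75 mm above the bench. Moves with the leg.
- lever_tip (a point): Outer (+y) face of the lever at its free end, mid-height, 58 mm above the bench. Closed it is 16 mm to +y of the leg's centre line; open it is about 40 to 46 mm.
- lever_pad: Red outer face of the lever, 56 x 3 x 34 mm, from 36 to 92 mm from the pivot: one finger presses here. Origin on the lever's pivot axis.
- grip_pad: Blue pad on the leg's -y side, 70 x 8 x 36 mm, its outer face 16 mm to -y of the leg's centre line, 40 to 76 mm above the bench, ending 6 mm short of bar_face: the other finger presses here. Origin: its centre. Lever closed, the width over grip pad and lever is 32 mm, centred on the leg; lever open, about 56 to 62 mm at the tip.
- screwdriver: Bystander: red-handled screwdriver, 160 mm long, lying on the bench. Leave it.
- sieve: Bystander: wooden sieve ring, 90 mm across, 30 mm high. Leave it.
- jar: Bystander: white jar, 48 mm across, 55 mm high. Leave it.

How it is judged (in metres and radians):
On the way, in this order (a step that is already met when the one before it is completed fails the run):
1. the cover is shut and stays shut untouched (value of joint cover below 0.05 rad and contact force between each of the arm, the fingers and cover_plate below 0.1 N), for 0.2 s.
2. the leg is held at the length mark with the lever still open (x of leg_pointer in the frame of index between -0.004 and 0.004 m and value of joint lever above 0.12 rad), for 0.2 s.
At the end, for the whole second after the job is handed in: The cover is shut (under 0.05 rad), the pointer is within 4 mm of the index line and still (under 10 mm/s), the cam lever is closed (under 0.035 rad), and the fingers still squeeze lever and grip pad with more than 3 N each (value of joint cover below 0.05 rad and x of leg_pointer in the frame of index between -0.004 and 0.004 m and value of joint lever below 0.035 rad and contact force between the fingers and lever_pad above 3 N and contact force between the fingers and grip_pad above 3 N and velocity of joint leg between -0.01 and 0.01 m/s); the arm keeps its last pose, push and grip.
It fails at once if the lever is closed while the leg is off the mark (more than 10 mm) (value of joint lever below 0.06 rad and not (x of leg_pointer in the frame of index between -0.01 and 0.01 m)).
It fails at once if the screwdriver is moved more than 20 mm (distance of screwdriver from where it was at the start of the episode above 0.02 m).
It fails at once if the sieve is moved more than 20 mm (distance of sieve from where it was at the start of the episode above 0.02 m).
It fails at once if the jar is moved more than 20 mm (distance of jar from where it was at the start of the episode above 0.02 m).
It also fails if it takes over 46 s, if anything falls off the work surface, if the arm or the gripper's body presses on something with over 40 N, if the wrist force passes 120 N, or if a joint passes its speed limit or range.

### The arm

A 7-joint arm with a two-finger parallel gripper is mounted at the origin on the work surface. World frame = base frame: x ahead of the robot, y to its left, z up, the work surface at z = 0. Lengths are in m, angles in degrees, forces in N, time in s.
With the tool pointing down it reaches from about 0.425 to 0.875 m from the base axis. Payload 4.7 kg.
Tool frame: the origin (TCP) lies midway between the tips of the shut fingers; the grasp point (between the pads) lies 19 mm behind it; z points along the fingers, x is the direction in which the jaws open and shut, and the axes are right-handed (so a half turn about z gives the same grasp; the last joint's range is limited). The gripper opens to 87 mm and grips with 3 to 60 N. Pads are 19 mm wide; open, the fingers measure 117 mm over their backs; the gripper's body (75 mm by 190 mm) begins 51 mm behind the grasp point.
Start: joints at [-69.952, 18.392, -4.016, 83.108, 1.295, 78.541, -3.26], TCP at [0.214, 0.614, 0.223] pointing down, gripper open.
Joint ranges: [-163.93, 163.93], [-17.29, 119.83], [-79.2, 71.16], [3.27, 140.29], [-89.18, 269.18], [5.43, 117.66], [-154.24, 154.24]. Speed limits (degrees/s): [147.25, 147.25, 180, 180, 180, 180, 180].

### API

Orientations are given as [roll, pitch, yaw] about the fixed x, y, z axes, in that order (R = Rz(yaw) Ry(pitch) Rx(roll)).
In Python, from cell import telemetry, optics, env gives the robot as it stands.
- The arm moves only by the tool arm_command, never from a script. Its arguments are lists of equal length, an entry for each row: "translation": the shift along the tool's x, y, z in cm, a list of three; "twist": the turn about the tool's z in degrees. In form: {"translation": [[x, y, z], ...], "twist": [twist, ...]}. A call has 1 to 10 rows; each row shifts and turns the pose as measured when the row begins, along the tool's axes as they then stand; what a row does not reach is not made up. A row lasts 1/8 s, in which the tool goes at most 62.5 mm and 10.7 degrees, less where a joint would pass 70% of its speed; a pose out of reach is approached as far as the arm can. A call is refused whole if a number of a shift passes 6.25 or a number of a turn 10.7, either way. A call with a gripper value outside its range is refused whole. "grip" is the opening in per cent of the stroke, from 0 (shut) to 100 (fully open), set as the call begins (left out, the last holds). The fingers move at their own pace and stop on an object; "force" is the grip in N (left out, the last holds). Time passes only in rows, so rows that do not move let the fingers close. It gives the time, the measured TCP pose, the force and the opening at its end, in the units of the state.
- telemetry.get_obs(): the state, without advancing time (a new reading comes with each control period).
- optics.read_camera(name): name is "scene" or "top" or "wrist"; returns a dict with "img" (480x640x3 uint8, blue, green, red), "fx", "fy", "cx", "cy" (pixels), "extrinsics" (4x4, takes a point from camera to world coordinates); the wrist camera has in their place "hand_eye" (4x4, takes a point from camera to tool coordinates, whose origin is the TCP and whose axes are the tool frame's). Camera axes: x right, y up, looking along -z (the intrinsics and any distortion apply to the point x, -y, -z); pixel columns grow to the right and rows downward; lengths in m; the calibration is good to about 2 mm. A picture is of the moment at which its call begins: read the wrist's pose just before it. There is no depth.
- env.sign_off(): hands the job in, once; it reports no verdict.
The state is a dict: "time_s": time; "qpos": joint angles; "joint_velocities": joint speeds; "effort": joint torques, N m; "tool_pos": TCP position; "tool_rot": TCP orientation; "force": force on the tool from outside, world axes, zero at the start; "wrist_torque": the same for the moment, N m; "grip_width": finger opening in m.
Only numpy, scipy, OpenCV 4.12 (cv2) and the standard library are available. Lean on these libraries where they do the work, as an engineer would, in place of code of your own. Each camera call takes 0.05 s, during which the arm holds its last target. There are 200 camera calls.

## Working session

There is one attempt and no reset: what is moved stays moved. The work goes in short steps, Python scripts to look and compute and a tool call to move; the robot and the scene stay as the last step left them, time stands still between calls to the robot, and variables do not carry over. Pictures are saved under pics/ and viewed, about 8 in all and at most 12, crops included, and the job is handed in when it is done.

Besides the shell and the picture viewer there is one more tool, called after ">>>" as a command line: name --pt "numbers of a row" for each row, then --argument value for the rest. arm_command: Moves the arm, as the interface text tells. Its arguments: {"type":"object","properties":{"translation":{"type":"array","items":{"type":"array","items":{"type":"number"}}},"twist":{"type":"array","items":{"type":"number"}},"grip":{"type":"number"},"force":{"type":"number"}},"required":["translation","twist"]}

```bash
mkdir -p pics; python3 - <<'E'
from cell import telemetry, optics, env
import cv2,numpy as np
o=telemetry.get_obs()
for k in ("time_s","tool_pos","tool_rot","force","grip_width"): print(k,o[k])
for n in ("top","scene"):
    c=optics.read_camera(n); cv2.imwrite(f"pics/{n}0.png",c["img"]); print(n,c["fx"],c["fy"],c["cx"],c["cy"],[k for k in c]); print(np.round(c["extrinsics"],3).tolist())
E
```

```text
time_s 0.0
tool_pos [0.21405818 0.61316644 0.2214789 ]
tool_rot [1.79994855e+02 1.06551060e-01 7.07617877e+01]
force [ 0.73359346 -0.57667911 -0.35742986]
grip_width 0.08693035899304781
top 523.587702581007 523.587702581007 320.7737356606463 242.661298608254 ['img', 'fx', 'fy', 'cx', 'cy', 'extrinsics']
[[-0.025, 0.988, -0.15, 0.529], [-1.0, -0.023, 0.012, -0.011], [0.008, 0.15, 0.989, 0.848], [0.0, 0.0, 0.0, 1.0]]
scene 532.9569305513191 532.9569305513191 315.4565055563631 239.80658250932746 ['img', 'fx', 'fy', 'cx', 'cy', 'extrinsics']
[[-0.873, -0.39, 0.292, 0.885], [0.487, -0.684, 0.543, 0.432], [-0.012, 0.616, 0.787, 0.68], [0.0, 0.0, 0.0, 1.0]]
```

View pics/top0.png

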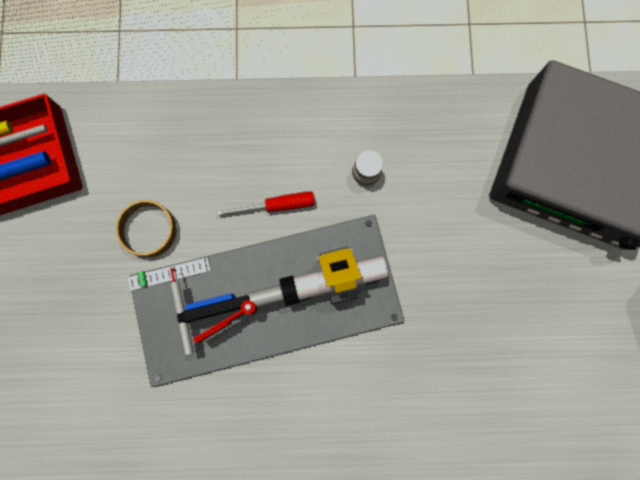

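View pics/scene0.png

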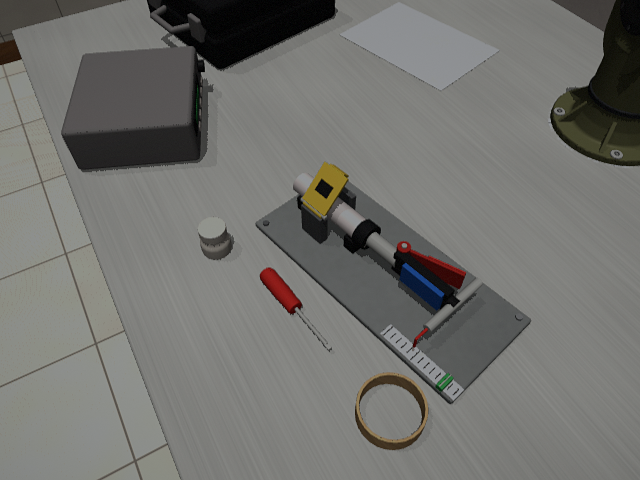

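```bash
cat > h.py <<'E'
import cv2,numpy as np
from cell import telemetry, optics, env
def ray(c,uv,z):
    uv=np.atleast_2d(uv).astype(float); E=c["extrinsics"]
    d=np.c_[(uv[:,0]-c["cx"])/c["fx"],-(uv[:,1]-c["cy"])/c["fy"],-np.ones(len(uv))]@E[:3,:3].T
    return E[:3,3]+d*((z-E[2,3])/d[:,2])[:,None]
def blobs(img,lo,hi,amin=15):
    m=cv2.inRange(cv2.cvtColor(img,cv2.COLOR_BGR2HSV),lo,hi)
    n,l,s,ce=cv2.connectedComponentsWithStats(m)
    return [(s[i,4],ce[i],l==i) for i in range(1,n) if s[i,4]>=amin]
E
python3 - <<'E'
from h import *
for n in ("top","scene"):
    c=optics.read_camera(n); img=c["img"]
    hsv=cv2.cvtColor(img,cv2.COLOR_BGR2HSV)
    p=(200,350) if n=="top" else (480,340)
    print(n,"board hsv",hsv[p[1],p[0]],"bench",hsv[420,300] if n=="top" else hsv[420,250])
    v=int(hsv[p[1],p[0],2])
    m=cv2.inRange(hsv,(0,0,v-22),(180,60,v+22))
    m=cv2.morphologyEx(m,cv2.MORPH_OPEN,np.ones((3,3)))
    _,l=cv2.connectedComponents(m); m=(l==l[p[1],p[0]]).astype(np.uint8)
    ct=max(cv2.findContours(m,0,1)[0],key=cv2.contourArea)[:,0]
    w=ray(c,ct,0.012)[:,:2]
    r=cv2.minAreaRect((w*1000).astype(np.float32)); print("rect",r); print(cv2.boxPoints(r).round(1).tolist())
    for a,ce,_ in blobs(img,(45,90,60),(85,255,255)): print("green",a,ce,ray(c,ce,0.02).round(4))
    for lo,hi,nm in (((0,150,70),(8,255,255),"red"),((20,120,80),(32,255,255),"yel"),((100,130,60),(125,255,255),"blue")):
        for a,ce,mm in blobs(img,lo,hi):
            ys,xs=np.where(mm); print(nm,a,ce.round(1),[xs.min(),xs.max(),ys.min(),ys.max()])
E
```

```text
top board hsv [90  4 57] bench [ 34  12 177]
rect ((490.56787109375, 172.51084899902344), (22.07173728942871, 13.48258113861084), 7.709867000579834)
[[478.70001220703125, 177.6999969482422], [480.5, 164.3000030517578], [502.3999938964844, 167.3000030517578], [500.6000061035156, 180.6999969482422]]
green 92 [141.47826087 278.29347826] [[0.6047 0.263  0.02  ]]
red 3540 [ 33.8 154.5] [np.int64(0), np.int64(69), np.int64(94), np.int64(203)]
red 683 [289.8 201.4] [np.int64(265), np.int64(314), np.int64(192), np.int64(211)]
red 20 [172.2 274.4] [np.int64(171), np.int64(174), np.int64(269), np.int64(280)]
red 478 [225.5 321.1] [np.int64(193), np.int64(255), np.int64(300), np.int64(342)]
yel 99 [  3.6 127.1] [np.int64(0), np.int64(9), np.int64(121), np.int64(133)]
yel 59 [160.7 208.2] [np.int64(147), np.int64(170), np.int64(201), np.int64(220)]
yel 27 [131.6 205. ] [np.int64(125), np.int64(138), np.int64(202), np.int64(209)]
yel 19 [170.6 230.1] [np.int64(169), np.int64(172), np.int64(225), np.int64(235)]
yel 39 [127.4 248. ] [np.int64(119), np.int64(137), np.int64(240), np.int64(253)]
yel 1
[... 445 characters left out ...]
91107177734), 12.873924255371094)
[[439.79998779296875, 248.39999389648438], [458.8999938964844, 165.0], [607.9000244140625, 199.0], [588.7999877929688, 282.5]]
green 48 [442.54166667 379.04166667] [[0.608  0.2602 0.02  ]]
green 59 [446.18644068 382.77966102] [[0.607  0.2666 0.02  ]]
red 344 [429.8 258.7] [np.int64(397), np.int64(465), np.int64(241), np.int64(275)]
red 729 [278.9 288.3] [np.int64(260), np.int64(300), np.int64(268), np.int64(311)]
red 48 [421.1 333.5] [np.int64(415), np.int64(427), np.int64(328), np.int64(340)]
yel 1155 [324.6 188.4] [np.int64(302), np.int64(347), np.int64(162), np.int64(217)]
blue 281 [423.  279.9] [np.int64(402), np.int64(443), np.int64(263), np.int64(297)]
```

```bash
python3 - <<'E'
from h import *
R=[]
for n,thr,p in (("top",None,(300,345)),("scene",None,(480,340))):
    c=optics.read_camera(n); img=c["img"]
    hsv=cv2.cvtColor(img,cv2.COLOR_BGR2HSV)
    b=np.median(hsv[p[1]-8:p[1]+8,p[0]-8:p[0]+8].reshape(-1,3),0); print(n,b)
    v=int(b[2]); m=cv2.inRange(hsv,(0,0,max(v-25,0)),(180,60,v+20))
    m=cv2.morphologyEx(m,cv2.MORPH_OPEN,np.ones((3,3)))
    nn,l,s,_=cv2.connectedComponentsWithStats(m); i=l[p[1]-8:p[1]+8,p[0]-8:p[0]+8].max(); m=(l==i).astype(np.uint8)
    ct=max(cv2.findContours(m,0,1)[0],key=cv2.contourArea)[:,0]
    w=ray(c,ct,0.012)[:,:2]
    r=cv2.minAreaRect((w*1000).astype(np.float32)); print(s[i],"rect",r); B=cv2.boxPoints(r); print(B.round(1).tolist())
    E=c["extrinsics"]; q=(np.c_[B/1000,np.full(4,.012)]-E[:3,3])@E[:3,:3]
    px=np.c_[c["cx"]-c["fx"]*q[:,0]/q[:,2],c["cy"]+c["fy"]*q[:,1]/q[:,2]]
    cv2.polylines(img,[px.round().astype(int)],True,(255,0,255),1); R.append(img)
cv2.imwrite("pics/a.png",np.hstack([cv2.resize(R[0][180:400,100:420],(400,275)),cv2.resize(R[1][150:420,240:560],(326,275))]))
E
```

```text
top [ 54.  11. 121.]
[  132   262   272   125 11083] rect ((556.4832153320312, 65.22181701660156), (154.48739624023438, 409.4189453125), 12.681269645690918)
[[436.20001220703125, 248.0], [526.0999755859375, -151.5], [676.7999877929688, -117.5], [586.9000244140625, 281.8999938964844]]
scene [75.  6. 89.]
[ 416  284  115  104 5692] rect ((523.8045654296875, 223.85472106933594), (152.765869140625, 85.66577911376953), 12.988738059997559)
[[439.70001220703125, 248.39999389648438], [459.0, 164.89999389648438], [607.9000244140625, 199.3000030517578], [588.5999755859375, 282.79998779296875]]
```

View pics/a.png

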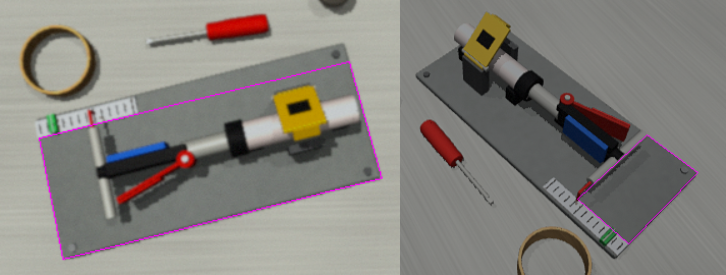

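```bash
cat >> h.py <<'E'
O=np.array([569.0,68.0]); th=np.deg2rad(102.68)
Rb=np.array([[np.cos(th),-np.sin(th)],[np.sin(th),np.cos(th)]])
def tob(w): return (np.atleast_2d(w)[:,:2]*1000-O)@Rb   # world m -> board mm
def tow(b): return O+np.asarray(b)@Rb.T                  # board mm -> world mm
def go(b,z=None):  # tool-frame shift in cm to board point b, at current yaw
    o=telemetry.get_obs(); p=np.array(o["tool_pos"])*1000; y=np.deg2rad(o["tool_rot"][2])
    d=tow(b)-p[:2]; X=np.array([np.cos(y),np.sin(y)]); Y=np.array([np.sin(y),-np.cos(y)])
    print("board",tob(p/1000).round(1),"z",p[2].round(1),"rot",np.round(o["tool_rot"],2),"F",np.round(o["force"],1),"w",round(o["grip_width"],4),"t",o["time_s"])
    print("shift cm",(d@X/10).round(2),(d@Y/10).round(2),((p[2]-z)/10).round(2) if z else "","yaw err",o["tool_rot"][2]-12.68)
E
python3 - <<'E'
from h import *
c=optics.read_camera("top")
for a,ce,m in blobs(c["img"],(0,150,70),(8,255,255)):
    if ce[1]>260:
        ys,xs=np.where(m); w=tob(ray(c,np.c_[xs,ys],.075 if a>100 else .032))
        if a>100:
            far=w[w[:,0]>w[:,0].max()-40]; print("lever",w.min(0),w.max(0),np.polyfit(w[:,0],w[:,1],1))
        else: print("pointer",w.mean(0),w.min(0))
for a,ce,m in blobs(c["img"],(45,90,60),(85,255,255)): print("index",tob(ray(c,ce,.022)))
for a,ce,m in blobs(c["img"],(100,130,60),(125,255,255)):
    if ce[1]>260:
        ys,xs=np.where(m); w=tob(ray(c,np.c_[xs,ys],.076)); print("blue",w.min(0),w.max(0))
go((-120,2),170)
E
```

```text
pointer [131.0209277  -70.33340599] [128.6146815  -78.77712108]
lever [12.62794084 -0.91642661] [110.49242836  41.59458925] [0.326172   3.11153803]
index [[181.84147381 -77.39083024]]
blue [ 41.62188547 -16.1509909 ] [112.59569077  -6.90090851]
board [[610.1 226.4]] z 222.3 rot [1.7999e+02 2.0000e-02 7.0760e+01] F [-0.   0.9  1.1] w 0.0871 t 0.35
shift cm -50.11 57.65 5.23 yaw err 58.079927300240264
```

>>> arm_command --pt "-4 4.6 0" --pt "-4 4.6 0" --pt "-4 4.6 0" --pt "-4 4.6 0" --pt "-4 4.6 0" --pt "-4 4.6 0" --pt "-4 4.6 0" --pt "-4 4.6 0" --pt "-4 4.6 0" --pt "-4 4.6 0" --twist '[0, 0, 0, 0, 0, 0, 0, 0, 0, 0]' --grip 0

```text
time_s: 1.6
tool_pos: [0.5233, 0.0771, 0.222]
tool_rot: [179.9, -0.4, 71.4]
force: [1.0, 0.0, -0.1]
grip_width: 0.002
```

>>> arm_command --pt "0 0 0" --pt "0 0 0" --pt "0 0 0" --pt "0 0 0" --pt "0 0 0" --pt "0 0 0" --twist '[10, 10, 10, 10, 10, 8.7]'

```text
time_s: 2.35
tool_pos: [0.5256, 0.0689, 0.2228]
tool_rot: [-179.8, -0.4, 10.1]
force: [0.4, 0.4, -0.1]
grip_width: 0.0005
```

```bash
python3 -c "
from h import *
go((-120,2),140)"
```

```text
board [[10.4 42.1]] z 222.8 rot [-179.8    -0.39   10.11] F [ 0.4  0.4 -0.1] w 0.0005 t 2.35
shift cm 4.59 12.85 8.28 yaw err -2.5691120084628896
```

>>> arm_command --pt "1.5 4.2 0" --pt "1.5 4.2 0" --pt "1.5 4.2 0" --pt "0 0 1.5" --pt "0 0 2.0" --pt "0 0 2.0" --pt "0 0 1" --pt "0 0 0" --twist '[0, 0, 0, -1.2, -1.2, 0, 0, 0]'

```text
time_s: 3.35
tool_pos: [0.5938, -0.0456, 0.1554]
tool_rot: [-179.7, -0.5, 12.9]
force: [-0.4, 0.5, -0.3]
grip_width: 0.0002
```

```bash
python3 -c "
from h import *
go((-120,2),79)
c=optics.read_camera('scene');cv2.imwrite('pics/b.png',c['img'][80:400,200:600])"
```

```text
board [[-116.3    0.8]] z 155.4 rot [-179.67   -0.48   12.91] F [-0.4  0.5 -0.3] w 0.0002 t 3.35
shift cm -0.12 0.37 7.64 yaw err 0.22506681419681485
```

View pics/b.png

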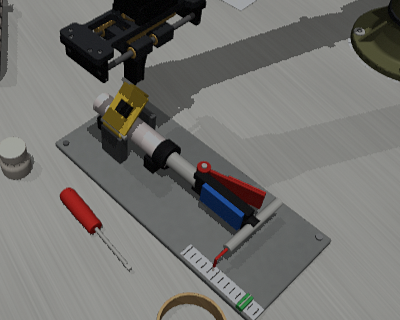

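The closed fingers stand over the yellow cover (cover at about (122,108) in the crop). Pressing down now.

>>> arm_command --pt "-0.1 0.4 1.5" --pt "0 0 1.2" --pt "0 0 1" --pt "0 0 1" --pt "0 0 1" --pt "0 0 0.9" --pt "0 0 0.8" --pt "0 0 0.6" --twist '[0, 0, 0, 0, 0, 0, 0, 0]'

```text
time_s: 4.4
tool_pos: [0.5965, -0.0493, 0.0783]
tool_rot: [-179.5, -0.7, 12.9]
force: [-22.8, 1.7, 62.1]
grip_width: 0.0006
```

```bash
python3 -c "
from h import *
go((-120,2),79)"
```

```text
board [[-120.5   -1.1]] z 78.3 rot [-179.55   -0.73   12.93] F [-22.8   1.7  62.1] w 0.0006 t 4.4
shift cm -0.31 -0.05 -0.07 yaw err 0.247362613634019
```

>>> arm_command --pt "0 0 -2" --pt "0 0 -4" --pt "0 0 -2.5" --pt "0 0 0" --twist '[0, 0, 0, 0]'

```text
time_s: 4.9
tool_pos: [0.5962, -0.0503, 0.1662]
tool_rot: [-179.5, -0.8, 12.9]
force: [-0.1, 0.6, -0.4]
grip_width: 0.0003
```

```bash
python3 -c "
from h import *
go((98,3),130)
c=optics.read_camera('scene');cv2.imwrite('pics/c.png',c['img'][80:400,200:600])
c=optics.read_camera('top')
for a,ce,m in blobs(c['img'],(20,120,80),(32,255,255),100): print(a,ce)"
```

```text
board [[-121.4   -0.6]] z 166.2 rot [-179.53   -0.84   12.91] F [-0.1  0.6 -0.4] w 0.0003 t 4.9
shift cm -0.27 -21.94 3.62 yaw err 0.23432128449851497
112 [  3.90178571 127.41964286]
605 [333.34545455 162.92892562]
1489 [395.12424446 175.14170584]
1132 [456.4434629  203.81625442]
108 [313.5        211.35185185]
251 [326.2310757  230.69322709]
13653 [370.16384677 364.3452721 ]
299 [450.24080268 316.2909699 ]
```

View pics/c.png

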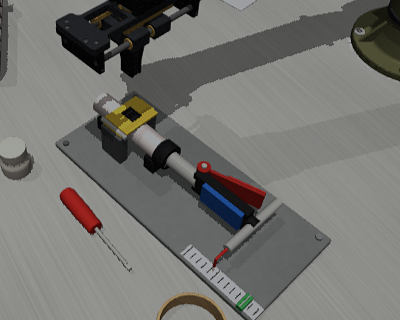

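The cover now lies flat and shut with the fingers clear of it. Next, move over the space behind the cross bar.

>>> arm_command --pt "0 -4 0" --pt "0 -5 0" --pt "0 -5 0" --pt "0 -5 0" --pt "-0.2 -2.4 0" --pt "0 0 2" --pt "0 0 0.5" --pt "0 0 0" --pt "0 0 0" --twist '[0, 0, 0, 0, 0, 0, 0, 0, 0]' --grip 100

```text
time_s: 6.12
tool_pos: [0.5359, 0.1625, 0.1253]
tool_rot: [-179.7, 0.6, 12.8]
force: [-0.4, -0.9, 0.3]
grip_width: 0.0816
```

```bash
python3 -c "
from h import *
go((100,3),38)
c=optics.read_camera('wrist');cv2.imwrite('pics/d.png',c['img']);print(c['hand_eye'].round(3).tolist(),c['fx'],c['cx'],c['cy'])"
```

```text
board [[99.5 11.6]] z 125.3 rot [-179.71    0.61   12.83] F [-0.4 -0.9  0.3] w 0.0816 t 6.125
shift cm 0.86 -0.05 8.73 yaw err 0.14663534217758922
[[1.0, -0.001, 0.001, 0.001], [-0.001, -0.967, -0.253, -0.07], [0.002, 0.253, -0.967, -0.162], [0.0, 0.0, 0.0, 1.0]] 346.7002926469137 319.8883028080778 240.59747552008838
```

View pics/d.png

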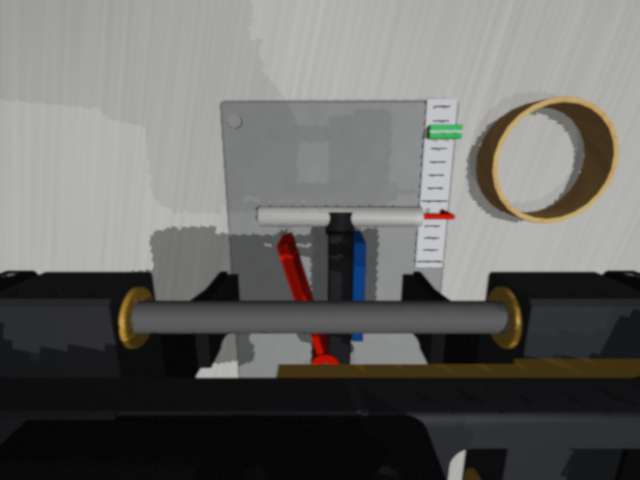

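Wrist view: bar at row ~215, red pointer tip (454,215), green index with white line at row ~131, lever tip (288,238), fingers wide of the lever. I'll measure pointer and index from here.

```bash
cat >> h.py <<'E'
from scipy.spatial.transform import Rotation as Rn
def wrist(save=None):
    o=telemetry.get_obs(); c=optics.read_camera("wrist")
    T=np.eye(4); T[:3,:3]=Rn.from_euler("xyz",o["tool_rot"],degrees=True).as_matrix(); T[:3,3]=o["tool_pos"]
    c["extrinsics"]=T@c["hand_eye"]
    if save: cv2.imwrite(save,c["img"])
    return c
def gauge(c):
    for a,ce,m in blobs(c["img"],(45,90,60),(85,255,255),30): print("green",a,ce.round(1),tob(ray(c,ce,.022)).round(1))
    for a,ce,m in blobs(c["img"],(0,150,70),(8,255,255),10):
        ys,xs=np.where(m); w=tob(ray(c,np.c_[xs,ys],.032)); k=w[:,1]<w[:,1].min()+4
        print("red",a,ce.round(1),"-y end (z=32):",w[k].mean(0).round(1))
E
python3 -c "
from h import *
gauge(wrist())"
```

```text
green 165 [444.6 127. ] [[186.2 -78.3]]
green 166 [443.5 135. ] [[180.6 -78. ]]
red 134 [439.4 215.1] -y end (z=32): [122.9 -85. ]
red 912 [293.2 273.3] -y end (z=32): [59.4 20.8]
red 25 [290.1 237.6] -y end (z=32): [105.1  34.6]
red 475 [321.3 352. ] -y end (z=32): [-0.9 -2. ]
```

>>> arm_command --pt "0.9 0 2" --pt "0 0 2" --pt "0 0 0" --twist '[0, 0, 0]'

```text
time_s: 6.6
tool_pos: [0.5466, 0.1644, 0.0869]
tool_rot: [-179.6, 0.3, 12.7]
force: [-0.8, 0.6, -0.7]
grip_width: 0.0867
```

```bash
python3 -c "
from h import *
go((99,3),38)"
```

```text
board [[98.9  0.7]] z 86.9 rot [-179.64    0.33   12.72] F [-0.8  0.6 -0.7] w 0.0867 t 6.6
shift cm -0.23 -0.01 4.89 yaw err 0.041920544395997794
```

>>> arm_command --pt "-0.25 0 1.5" --pt "0 0 1.5" --pt "0 0 1.5" --pt "0 0 0.3" --pt "0 0 0" --twist '[0, 0, 0, 0, 0]'

```text
time_s: 7.22
tool_pos: [0.5447, 0.1642, 0.0374]
tool_rot: [-179.6, 0.2, 12.7]
force: [0.1, 0.2, -0.6]
grip_width: 0.0867
```

```bash
python3 -c "
from h import *
go((108,3),38)
gauge(wrist('pics/e.png'))
c=optics.read_camera('scene');cv2.imwrite('pics/f.png',c['img'][150:400,300:600])"
```

```text
board [[99.2  2.6]] z 37.4 rot [-179.61    0.19   12.7 ] F [ 0.1  0.2 -0.6] w 0.0867 t 7.225
shift cm -0.04 -0.88 -0.06 yaw err 0.018710431270097416
green 801 [485.3 120.1] [[183.2 -78.2]]
red 408 [485.  249.4] -y end (z=32): [120.1 -89.7]
red 100 [237.5 287.7] -y end (z=32): [103.5  42.2]
red 871 [253.8 355.4] -y end (z=32): [51.7 31.5]
```

View pics/e.png

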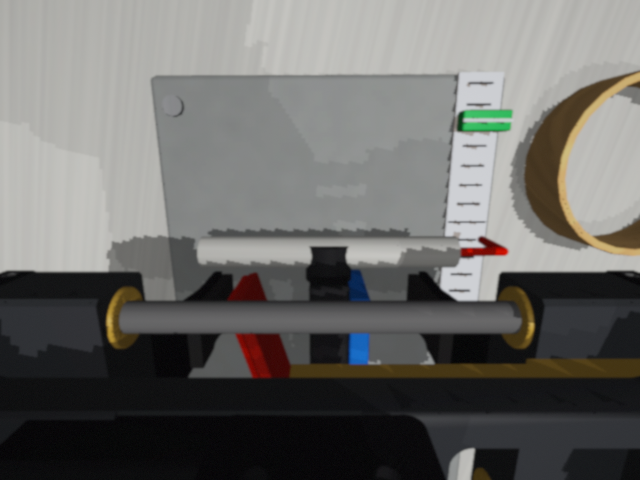

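```bash
cat >> h.py <<'E'
def tip(c):
    B=[(a,ce,m) for a,ce,m in blobs(c["img"],(0,150,60),(8,255,255),10) if ce[0]>430]
    ys,xs=np.where(np.any([b[2] for b in B],0)); i=ys<ys.min()+3
    uv=np.array([xs[i].mean(),ys[i].mean()]); print("tip px",uv,tob(ray(c,uv,.032)).round(1))
    g=[ce for a,ce,m in blobs(c["img"],(45,90,60),(85,255,255),30)]; print("index",[tob(ray(c,q,.022)).round(1) for q in g])
E
python3 -c "
from h import *
c=wrist();tip(c)
a=cv2.resize(c['img'][200:290,430:530],(400,360),interpolation=2)
b=cv2.resize(cv2.imread('pics/f.png'),(400,360)); cv2.imwrite('pics/g.png',np.hstack([a,b]))"
```

```text
tip px [482.21052632 239.26315789] [[126.  -79.3]]
index [array([[186.1, -78.6]]), array([[180.3, -77.9]])]
```

View pics/g.png

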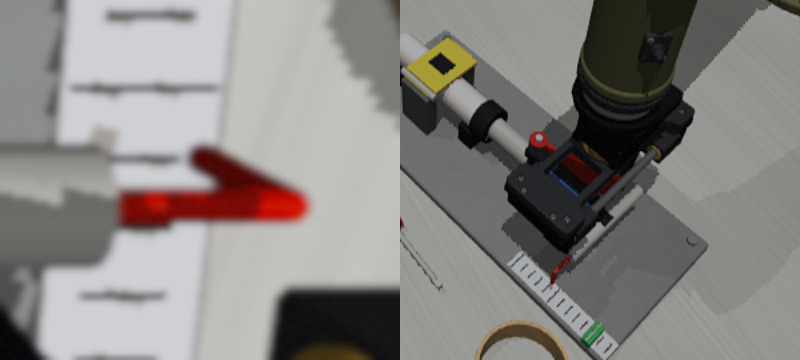

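>>> arm_command --pt "0 -0.7 0" --pt "0 -0.7 0" --pt "0 -0.7 0" --pt "0 -0.7 0" --pt "0 -0.7 0" --pt "0 -0.7 0" --pt "0 -0.7 0" --pt "0 -0.7 0" --pt "0 0 0" --twist '[0, 0, 0, 0, 0, 0, 0, 0, 0]'

```text
time_s: 8.5
tool_pos: [0.5343, 0.214, 0.0388]
tool_rot: [179.7, 0.1, 12.6]
force: [0.6, -3.8, -0.6]
grip_width: 0.0868
```

```bash
python3 -c "
from h import *
go((165.7,3),38)
c=wrist('pics/h.png');tip(c)"
```

```text
board [[150.1   1.8]] z 38.8 rot [1.7975e+02 1.2000e-01 1.2640e+01] F [ 0.6 -3.8 -0.6] w 0.0868 t 8.5
shift cm -0.12 -1.56 0.08 yaw err -0.04314346164428784
tip px [477.86666667 254.2       ] [[168.8 -78.9]]
index [array([[186.8, -78.2]]), array([[180.6, -78.3]])]
```

>>> arm_command --pt "-0.1 -0.6 0" --pt "0 -0.6 0" --pt "0 -0.4 0" --pt "0 0 0" --twist '[0, 0, 0, 0]'

```text
time_s: 9.05
tool_pos: [0.5319, 0.2245, 0.0389]
tool_rot: [179.4, 0.0, 12.4]
force: [1.1, -5.2, -0.4]
grip_width: 0.0872
```

```bash
python3 -c "
from h import *
go((164.7,3),38)
c=wrist('pics/h.png');tip(c);go((164.7,3),38)
a=c['img'][60:330,100:560]
cv2.imwrite('pics/h.png',a)"
```

```text
board [[160.8   1.9]] z 38.9 rot [1.7941e+02 5.0000e-02 1.2450e+01] F [ 1.1 -5.2 -0.4] w 0.0872 t 9.05
shift cm -0.11 -0.39 0.09 yaw err -0.23456006748672742
tip px [477.33333333 252.33333333] [[180.1 -78.6]]
index [array([[187., -78.]]), array([[180.6, -78.4]])]
board [[160.6   1.9]] z 38.9 rot [1.794e+02 4.000e-02 1.243e+01] F [ 1.3 -5.3 -0.2] w 0.0872 t 9.1
shift cm -0.12 -0.41 0.09 yaw err -0.2511698653183867
```

View pics/h.png

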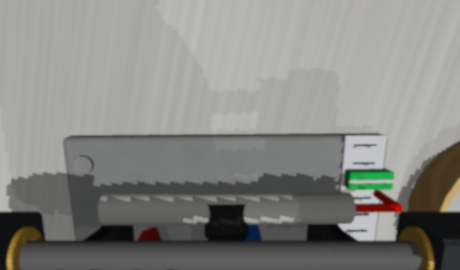

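>>> arm_command --pt "-0.1 -0.45 0" --pt "0 -0.1 0" --pt "0 0 0" --twist '[0, 0, 0]'

```text
time_s: 9.48
tool_pos: [0.5314, 0.2267, 0.039]
tool_rot: [179.2, -0.1, 12.3]
force: [1.2, -4.6, -1.2]
grip_width: 0.0871
```

```bash
python3 -c "
from h import *
go((164.3,3),38)
c=wrist();tip(c)
s=optics.read_camera('scene');t=optics.read_camera('top')
for k in (s,t):
  for a,ce,m in blobs(k['img'],(45,90,60),(85,255,255),10): print('g',a,ce.round(1),tob(ray(k,ce,.022)).round(1))
  for a,ce,m in blobs(k['img'],(0,150,60),(8,255,255),6):
    ys,xs=np.where(m); print('r',a,ce.round(1),[xs.min(),xs.max(),ys.min(),ys.max()])
f=lambda i,x,y:cv2.resize(i[y:y+50,x:x+50],(260,260),interpolation=cv2.INTER_CUBIC)
cv2.imwrite('pics/i.png',np.hstack([f(c['img'],450,225),f(s['img'],420,345),f(t['img'],120,255)]))"
```

```text
board [[163.1   1.9]] z 39.0 rot [ 1.7924e+02 -6.0000e-02  1.2310e+01] F [ 1.2 -4.6 -1.2] w 0.0871 t 9.475
shift cm -0.11 -0.12 0.1 yaw err -0.3731244483766112
tip px [477.25 252.25] [[182.2 -78.7]]
index [array([[187. , -78.3]]), array([[180.8, -78.2]])]
g 37 [440.9 380.7] [[179.3 -84.4]]
g 60 [446.3 382.7] [[185.7 -81.4]]
r 203 [441.7 274.8] [np.int64(427), np.int64(463), np.int64(265), np.int64(285)]
r 789 [279.4 289.3] [np.int64(260), np.int64(301), np.int64(268), np.int64(312)]
r 67 [453.1 365.5] [np.int64(446), np.int64(460), np.int64(358), np.int64(376)]
r 3727 [ 34.1 154. ] [np.int64(0), np.int64(70), np.int64(94), np.int64(204)]
r 692 [289.8 201.5] [np.int64(265), np.int64(314), np.int64(192), np.int64(211)]
r 366 [196.1 325.6] [np.int64(169), np.int64(218), np.int64(309), np.int64(344)]
r 18 [162.2 346.6] [np.int64(161), np.int64(164), np.int64(344), np.int64(349)]
```

View pics/i.png

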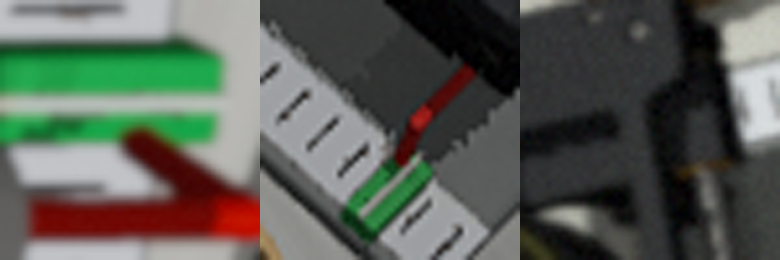

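```bash
python3 -c "
from h import *
s=optics.read_camera('scene');c=wrist()
print('scene tip',tob(ray(s,(446.7,376.7),.032)),'line',tob(ray(s,[(439.6,386),(445,381),(450.8,374.8)],.022)))
print('wrist tip',tob(ray(c,(476.5,250.3),.032)),'line',tob(ray(c,[(460,244.8),(480,244.8)],.022)))
go((165,3),38)"
```

```text
scene tip [[182.43391787 -79.40518722]] line [[182.86838702 -91.26156363]
 [183.15086468 -80.8579235 ]
 [182.72443966 -68.64841   ]]
wrist tip [[183.13645668 -78.1971017 ]] line [[183.17343866 -73.72608117]
 [183.11522223 -84.41105292]]
board [[163.    1.9]] z 39.1 rot [ 1.7924e+02 -6.0000e-02  1.2300e+01] F [ 1.3 -5.1 -0.5] w 0.0872 t 9.725
shift cm -0.11 -0.2 0.11 yaw err -0.3776615595134114
```

>>> arm_command --pt "0.1 -0.05 0" --pt "0.1 -0.03 0" --pt "0 -0.03 0" --pt "0 0 0" --twist '[0, 0, 0, 0]' --grip 60 --force 20

```text
time_s: 10.22
tool_pos: [0.5232, 0.2241, 0.0365]
tool_rot: [179.1, 1.3, 12.2]
force: [-4.0, -5.1, 5.9]
grip_width: 0.0566
```

```bash
python3 -c "
from h import *
c=wrist();tip(c);go((163,0),38)"
```

```text
tip px [499.10526316 255.10526316] [[181.3 -78.9]]
index [array([[184.8, -77.9]])]
board [[162.4  10.5]] z 36.5 rot [179.08   1.28  12.25] F [-4.2 -5.9  1.4] w 0.0549 t 10.275
shift cm 1.05 -0.07 -0.15 yaw err -0.43364374875747025
```

>>> arm_command --pt "0.4 -0.08 0" --pt "0.4 -0.06 0" --pt "0.3 -0.04 0" --pt "0.2 -0.04 0" --twist '[0, 0, 0, 0]' --grip 36 --force 25

```text
time_s: 10.78
tool_pos: [0.5341, 0.2263, 0.0362]
tool_rot: [179.0, 1.5, 12.1]
force: [-4.3, -6.2, 6.6]
grip_width: 0.0322
```

```bash
python3 -c "
from h import *
c=wrist();tip(c);go((163,0),38)"
```

```text
tip px [476.66666667 255.16666667] [[181.  -78.8]]
index [array([[184.8, -78.4]])]
board [[162.1  -0.8]] z 36.2 rot [178.96   1.53  12.1 ] F [-3.4 -5.   2.8] w 0.032 t 10.825
shift cm -0.08 -0.09 -0.18 yaw err -0.5757677504028784
```

>>> arm_command --pt "0 -0.15 0" --pt "0 -0.08 0" --pt "0 -0.03 0" --pt "0 -0.03 0" --twist '[0, 0, 0, 0]' --grip 0 --force 30

```text
time_s: 11.32
tool_pos: [0.5344, 0.2266, 0.0363]
tool_rot: [178.8, 1.5, 12.0]
force: [0.2, -5.3, 0.3]
grip_width: 0.0314
```

```bash
python3 -c "
from h import *
go((163,0),38)
c=wrist();tip(c)
s=optics.read_camera('scene');t=optics.read_camera('top')
f=lambda i,x,y:cv2.resize(i[y:y+50,x:x+50],(260,260),interpolation=cv2.INTER_CUBIC)
cv2.imwrite('pics/j.png',np.hstack([f(c['img'],450,225),f(s['img'],420,345),cv2.resize(s['img'][140:340,280:480],(260,260))]))
for _ in range(8): optics.read_camera('top')
go((163,0),38)"
```

```text
board [[162.3  -1. ]] z 36.3 rot [178.83   1.48  11.98] F [ 0.2 -5.3  0.3] w 0.0314 t 11.325
shift cm -0.1 -0.07 -0.17 yaw err -0.7039599226437616
tip px [475.46666667 254.26666667] [[181.5 -78.5]]
index [array([[184.8, -78.3]])]
board [[162.3  -1. ]] z 36.2 rot [178.82   1.49  11.98] F [-0.5 -5.4 -0.2] w 0.0312 t 11.875
shift cm -0.1 -0.07 -0.18 yaw err -0.7020679181720801
```

View pics/j.png

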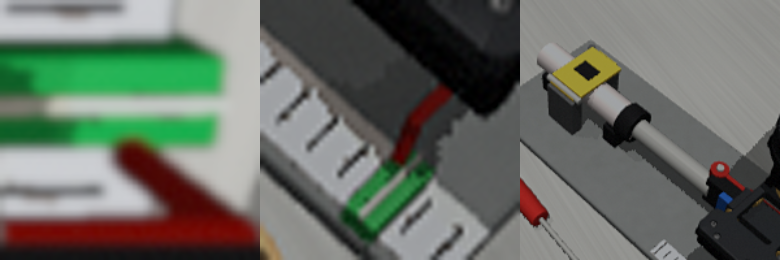

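Cover shut, lever closed, pointer about 1 mm short of the line; a small correction follows.

>>> arm_command --pt "0 -0.15 0" --pt "0 -0.08 0" --pt "0 -0.05 0" --twist '[0, 0, 0]'

```text
time_s: 12.25
tool_pos: [0.5342, 0.227, 0.0362]
tool_rot: [178.7, 1.5, 11.9]
force: [-0.3, -6.0, -0.1]
grip_width: 0.0312
```

```bash
python3 -c "
from h import *
go((163,0),38)
c=wrist();tip(c)
s=optics.read_camera('scene')
f=lambda i,x,y:cv2.resize(i[y:y+50,x:x+50],(400,400),interpolation=cv2.INTER_CUBIC)
cv2.imwrite('pics/k.png',np.hstack([f(c['img'],450,225),f(s['img'],420,345)]))
go((163,0),38)"
```

```text
board [[162.8  -1. ]] z 36.2 rot [178.69   1.48  11.93] F [-0.3 -6.  -0.1] w 0.0312 t 12.25
shift cm -0.1 -0.02 -0.18 yaw err -0.7548247232353571
tip px [475.46666667 254.26666667] [[181.9 -78.5]]
index [array([[185. , -78.3]])]
board [[162.7  -1. ]] z 36.2 rot [178.69   1.47  11.93] F [-0.3 -5.6  0.1] w 0.0314 t 12.35
shift cm -0.1 -0.02 -0.18 yaw err -0.7529916006917947
```

View pics/k.png

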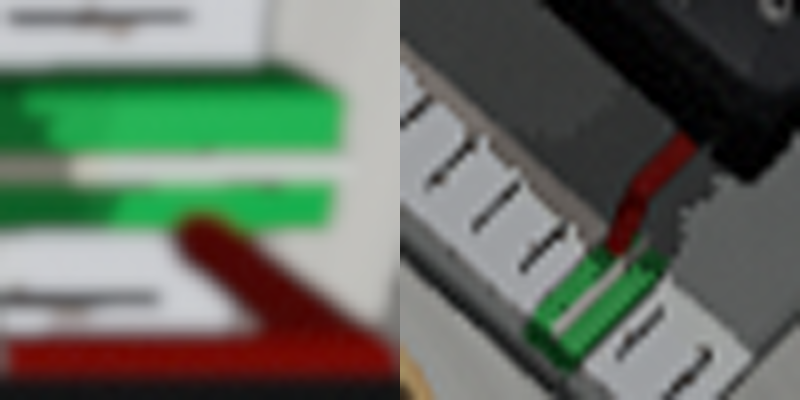

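```bash
python3 -c "
from h import *
s=optics.read_camera('scene');c=wrist()
print('scene tip',tob(ray(s,(446.9,376.2),.032)),'line',tob(ray(s,[(440,385.6),(445,380.8),(450.3,375.5)],.022)))
print('wrist tip',tob(ray(c,(475,253),.032)),'line',tob(ray(c,[(465,246.1),(485,246.1)],.022)))
go((163,0),38)"
```

```text
scene tip [[182.16914958 -78.68730319]] line [[182.86331177 -90.46427669]
 [182.97520658 -80.64606326]
 [182.90782441 -69.88680886]]
wrist tip [[182.50403445 -78.28712703]] line [[183.03103086 -77.07034018]
 [182.98911681 -87.33646287]]
board [[162.8  -1. ]] z 36.2 rot [178.69   1.47  11.93] F [-0.3 -5.4  0.8] w 0.0311 t 12.45
shift cm -0.1 -0.02 -0.18 yaw err -0.7532376284963629
```

```bash
python3 -c "
from h import *
print(env.sign_off())"
```

```text
the job is handed in; nothing more can be done
None
```

I finished the job and handed it in at about 12.5 s of the 46 s allowed. The sign-off gave no verdict.

- **Cover:** I pressed it shut with the closed fingers and then took the hand off. It still lay flat in the scene picture taken after the lever was closed. The press peaked at about 62 N at the wrist when it bottomed, under the 120 N limit.
- **Leg:** I pushed it out by the cross bar with the fingers open. It stood on the line for about 0.3 s or more before I started to close the lever.
- **Lever:** Closing the fingers swung the lever shut. While they closed, the hand drifted about 9 mm to the board's +y side, and I brought it back.
- **Last checks:**
  - **Pointer:** about 0.5 mm (wrist camera) to 0.8 mm (scene camera) short of the line. The automatic tip finder read about 1 mm short, and all are inside the 4 mm limit.
  - **Grip:** the finger opening was 31 mm against a nominal 32 mm closed width, with the grip set to 30 N, so I took the lever as closed. I had no direct reading of the lever angle or of the force on each finger.
  - **Hold:** the pose did not change between readings.
- **Bystanders:** I never went near the screwdriver, sieve or jar. I did not measure their positions again at the end.

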